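# Lift the square clock dial with the dial lifter onto the cork pad

### The arm

A 7-joint arm with a two-finger parallel gripper is mounted at the origin on the work surface. World frame = base frame: x ahead of the robot, y to its left, z up, the work surface at z = 0. Lengths are in m, angles in rad, forces in N, time in s.
With the tool pointing down it reaches from about 0.425 to 0.95 m from the base axis. Payload 4.7 kg.
Tool frame: the origin (TCP) lies on the centre line of the jaws, within the pads' length; the fingertips stand robot.nose_length ahead of it and the grasp point (between the pads) lies 8 mm behind it (robot.nose_length is the distance from the TCP to the fingertips, in m); z points along the fingers, y is the line along which they close (so a half turn about z gives the same grasp; the last joint's range is limited). The gripper opens to 85 mm and grips with 20 to 120 N. Pads are 22 mm wide; open, the fingers measure 114 mm over their backs; the gripper's body (76 mm by 85 mm) begins 54 mm behind the grasp point. The pads swing forward as they close: fully open they stand 13 mm farther back than shut.
Start: joints at [1.246, 0.469, -0.049, 1.532, 0.024, 1.141, -0.082], TCP at [0.197, -0.646, 0.242] pointing down, gripper open.
Joint ranges: [-2.59, 2.59], [-0.33, 1.99], [-1.39, 1.29], [0.1, 2.45], [-1.04, 4.18], [0.21, 1.99], [-2.66, 2.66]. Speed limits (rad/s): [2.57, 2.57, 3.14, 3.14, 3.14, 3.14, 3.14].

### API

Orientations are given as [roll, pitch, yaw] about the fixed x, y, z axes, in that order (R = Rz(yaw) Ry(pitch) Rx(roll)).
In Python, from plant import robot gives the robot as it stands. Calls block until the motion is done:
- robot.goto(position, orientation): joint-space move of the TCP to a pose.
- robot.move_straight(position, vel=0.15, attitude=None, contact_N=None): straight line of the TCP; attitude=None keeps the orientation; vel is the mean speed in m/s. With contact_N (N) it stops when the force on the tool has changed by that much, and returns True; else False.
- robot.move_joints(angles): joint-space move.
- robot.grip(opening, strength=None): opening from 0.0 (shut) to 1.0 (fully open); strength is the grip in N (None keeps the last); returns when the fingers have stopped.
- robot.sleep(seconds).
- robot.inverse_kinematics(position, orientation): joint angles nearest the present ones, or None.
- robot.sense(): the state.
- robot.grab_frame(name): name is "scene" or "top" or "wrist"; returns a dict with "image" (480x640x3 uint8, red, green, blue), "range_z" (480x640 float32, m along the optical axis (not along the pixel's ray), 0 where there is no reading), "fx", "fy", "cx", "cy" (pixels), "dist_coeffs" ([k1, k2, p1, p2, k3] as OpenCV has them; the pictures are not rectified), "R" (3x3) and "t" (3): a world point X has camera coordinates R X + t. Camera axes: x right, y down, z forward; pixel columns grow to the right and rows downward; lengths in m; the calibration is good to about 2 mm. A picture is of the moment at which its call begins.
A pose or a line that the arm cannot do raises robot.IKError and nothing moves.
- robot.close_job(): hands the job in; it is judged then, once.
The state is a dict: "t": time; "joint_pos": joint angles; "joint_velocities": joint speeds; "effort": joint torques, N m; "tcp_pos": TCP position; "tcp_rot": TCP orientation; "wrist_force": force on the tool from outside, world axes, zero at the start; "torque": the same for the moment, N m; "opening": opening from 0.0 (shut) to 1.0 (fully open); "gripper_force": force on a finger pad.
Only numpy, scipy, OpenCV 4.12 (cv2) and the standard library are available. Lean on these libraries where they do the work, as an engineer would, in place of code of your own. Each camera call takes 0.05 s, during which the arm holds its last target. There are 200 camera calls.

### The job

The square enamel clock dial must not be touched by the fingers or the arm: take the dial lifter by its wooden handle, slide its blade under the square dial, lift it and, keeping it level, stand it on its feet in the middle of the cork pad and square with the pad. Then draw the lifter out and lay it flat on the bench, off the pad. Leave the round dial where it is.

Things in the scene. Friction and masses are not known exactly. Their poses are not given: they have to be found in the camera images.
- dial: The only square clock dial: ivory plate 110 x 110 x 2.5 mm, about 120 g, loose on four brass feet 8 mm across and 14 mm long under its corners, 44 mm either way from the middle. So its underside is 14 mm and its face 16.5 mm above what it stands on; each side has an opening 80 mm wide, 14 mm high. Origin: its middle, level with the feet's soles; z up, x and y along its sides.
- lifter: Steel plate, 2.5 mm thick, along its x, bridge handle over its rear. Origin: plate's underside below the handle's middle. Blade 50 mm wide from x=28 to its free end at x=140 mm; shank 30 mm wide back to x=-56. Handle: dark wood bar along x, 90 long, 16 wide, 22 tall, middle 50 mm above the underside, on 10 mm posts at x=+-28; brass weight on the tail. 240 g, balances at the handle's middle.
- pad: Square cork pad fixed to the bench, 150 x 150 mm, 12 mm high, flat on top. Origin: centre of its underside, on the bench; x and y parallel to its sides, z up.
- round_dial: A round ivory clock dial, 100 mm in diameter, standing on three feet, its face 12.5 mm above the bench: not the one wanted. Origin: its middle at bench level.
Things that resemble listed ones, but are neither listed nor needed, are in the scene too. What is shaped like the lifter but orange or turquoise is not meant.

How it is judged:
On the way:
1. the square dial rides on the lifter's blade, clear of the bench (height (world z) of dial above 0.015 m and contact force between lifter and dial above 0.3 N), for 0.2 s.
At the end, for the whole second after the job is handed in: The square dial stands level on its feet on the cork pad, its middle within 20 mm of the pad's middle and its sides within 12 degrees of the pad's sides (any quarter turn), at rest; the lifter lies at rest flat on the bench, touching neither the dial nor the pad (horizontal distance between dial and pad below 0.02 m and (angle between the x axis of dial and the x axis of pad, either way round below 0.21 rad or angle between the x axis of dial and the y axis of pad, either way round below 0.21 rad) and z of dial in the frame of pad between 0.008 and 0.016 m and angle between each of dial, lifter's own z axis and vertical below 0.06 rad and linear speed of each of dial, lifter below 0.02 m/s and contact force between lifter and dial below 0.05 N and contact force between lifter and pad below 0.05 N and height (world z) of lifter below 0.006 m).
It fails at once if the fingers or the arm touch the square dial (contact force between any of the fingers, the arm and dial above 0.3 N).
It fails at once if the square dial is tipped by more than 20 degrees (angle between dial's own z axis and vertical above 0.35 rad).
It fails at once if the round dial is moved by more than 20 mm (distance of round_dial from where it was at the start of the episode above 0.02 m).
It also fails if it takes over 64 s, if anything falls off the work surface, if the arm or the gripper's body presses on something with over 40 N, if the wrist force passes 120 N, or if a joint passes its speed limit or range.

## Working session

There is one attempt and no reset: what is moved stays moved. The work goes in short steps, each a Python script; the robot and the scene stay as the last script left them, time stands still between calls to the robot, and variables do not carry over. Pictures are saved under pics/ and viewed, at most 10 in all, crops included, and the job is handed in when it is done.

```bash
mkdir -p pics; ls; cat > h.py <<'E'
import numpy as np, cv2
from plant import robot
def save(n,f): cv2.imwrite(n,f["image"][:,:,::-1])
def K(f): return np.array([[f["fx"],0,f["cx"]],[0,f["fy"],f["cy"]],[0,0,1.]])
def ray(f,uv,z):
    uv=np.array(uv,float).reshape(-1,1,2)
    n=cv2.undistortPoints(uv,K(f),np.array(f["dist_coeffs"],float)).reshape(-1,2)
    R=np.array(f["R"]);t=np.array(f["t"])
    d=np.c_[n,np.ones(len(n))]@R; c=-R.T@t
    return c+d*((z-c[2])/d[:,2])[:,None]
E
python3 - <<'E'
from h import *
for n in("top","scene"):
    f=robot.grab_frame(n); save(f"pics/{n}0.png",f); np.save(f"{n}0.npy",f,allow_pickle=True)
    print(n,-np.array(f["R"]).T@f["t"],f["fx"])
print(robot.sense(),robot.nose_length)
E
```

```text
pics
top [0.28539044 0.00138326 1.09586337] 469.01290812730326
scene [ 1.08294734 -0.17071385  0.99585288] 514.0181106212019
{'t': 0.1, 'joint_pos': array([ 1.24610709,  0.46937016, -0.04860364,  1.53357152,  0.0240949 ,
        1.1409959 , -0.08230561]), 'joint_velocities': array([ 0.00059219, -0.00225251,  0.00054276, -0.00346385, -0.0004899 ,
        0.00169446,  0.0018147 ]), 'effort': array([ 3.97735384e-04, -5.11517072e+01, -4.71243518e-02, -2.38389105e+01,
        1.07413408e-02,  4.37777853e-03, -6.28296647e-06]), 'tcp_pos': array([ 0.19663259, -0.64519853,  0.24136129]), 'tcp_rot': array([-3.13983384e+00,  5.24244919e-05,  2.95818246e-01]), 'wrist_force': array([-0.03081352,  0.07055934, -0.18969293]), 'torque': array([ 0.00055858, -0.00505787,  0.02443968]), 'gripper_force': 0.0, 'opening': 1.0035217025970007} 0.011
```

View pics/top0.png

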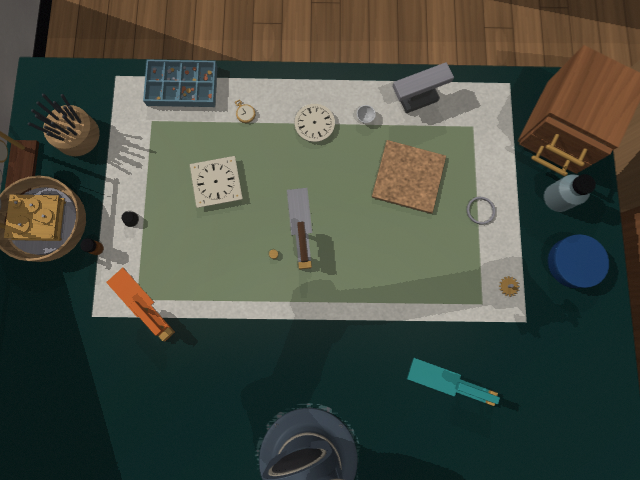

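View pics/scene0.png

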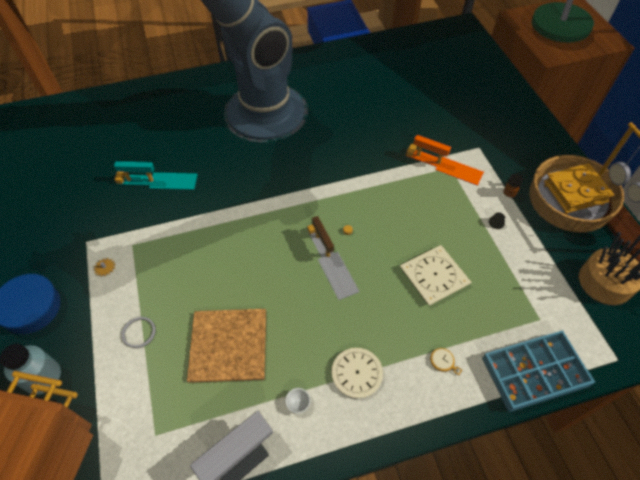

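The top view shows three lifter-shaped things: grey steel with a dark wood handle (300,225), orange (140,305) and turquoise (452,382). The steel and wood one fits the description. There are two dials. The square one at (216,182) is wanted and the round one at (315,123) stays. The pad is at (409,177). Next I measure and confirm with a crop.

```bash
python3 - <<'E'
from h import *
f=np.load("top0.npy",allow_pickle=True).item(); im=f["image"]; hsv=cv2.cvtColor(im,cv2.COLOR_RGB2HSV)
def rect(name,mask,win,z):
    m=np.zeros(mask.shape,np.uint8); x0,y0,x1,y1=win
    m[y0:y1,x0:x1]=mask[y0:y1,x0:x1]*255
    m=cv2.morphologyEx(m,cv2.MORPH_CLOSE,np.ones((5,5))); m=cv2.morphologyEx(m,cv2.MORPH_OPEN,np.ones((3,3)))
    c=max(cv2.findContours(m,0,2)[0],key=cv2.contourArea)
    w=ray(f,c.reshape(-1,2),z)[:,:2]
    r=cv2.minAreaRect((w*1000).astype(np.float32)); b=cv2.boxPoints(r)
    print(name,cv2.contourArea(c),np.round(r[0],1),np.round(r[1],1),round(r[2],1),b.round().tolist())
H,S,V=[hsv[...,i].astype(int) for i in range(3)]
print("blade",hsv[205,299],"dial",hsv[165,205],"pad",hsv[180,400],"bg",hsv[220,230],"handle",hsv[240,302])
rect("dial",(V>150)&(H<35),(180,145,255,220),.0165)
rect("pad",(H<20)&(S>80),(360,130,460,225),.012)
rect("blade",(S<60)&(V>70),(280,180,320,235),.0025)
rect("handle",(H<20)&(S>60)&(V<110),(285,210,320,275),.061)
rect("round",(V>150)&(H<35),(290,100,340,146),.0125)
cr=cv2.resize(im[140:280,180:340],None,fx=4,fy=4,interpolation=cv2.INTER_CUBIC); cv2.imwrite("pics/crop0.png",cr[:,:,::-1])
E
```

```text
blade [135   8 129] dial [ 20  38 186] pad [ 14 113 136] bg [ 42  58 123] handle [ 12 120  70]
dial 1924.0 [623.3 227.9] [109.  109.5] 11.8 [[559.0, 270.0], [581.0, 163.0], [688.0, 185.0], [665.0, 293.0]]
pad 3607.5 [ 644.7 -237.3] [150.1 152.2] 75.1 [[552.0, -290.0], [699.0, -329.0], [738.0, -184.0], [591.0, -145.0]]
blade 2009.0 [566.6  26.3] [133.6  94.6] 0.8 [[499.0, 73.0], [500.0, -22.0], [634.0, -20.0], [633.0, 74.0]]
handle 217.5 [471.5  17.8] [90.5 14.7] 6.8 [[426.0, 20.0], [427.0, 5.0], [517.0, 16.0], [516.0, 30.0]]
round 1647.0 [785.2  -7.8] [105.4 121.9] 1.0 [[731.0, 52.0], [734.0, -70.0], [839.0, -68.0], [837.0, 54.0]]
```

View pics/crop0.png

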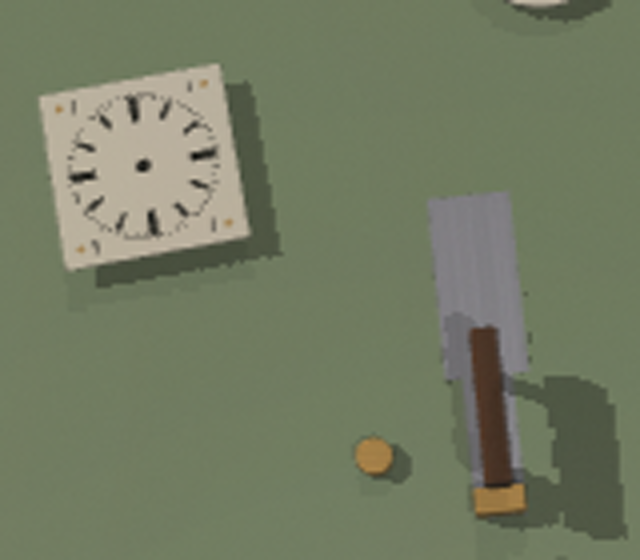

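The crop confirms it: steel blade, dark wood handle and brass tail, centred near (490,410) in the crop. The square dial is at (143,166), and a small brass knob sits at (374,455). I'll grasp the handle with a partial opening so the fingers clear the knob.

```bash
cat >> h.py <<'E'
def pose(ox,oy,yaw,z):  # TCP pose for lifter origin
    return [ox,oy,z],[np.pi,0,yaw]
def st(): 
    s=robot.sense(); print(round(s["t"],2),s["tcp_pos"].round(4),s["tcp_rot"].round(3),s["wrist_force"].round(2),s["torque"].round(3),round(s["opening"],3),round(s["gripper_force"],1)); return s
E
python3 - <<'E'
from h import *
p=(.4715,.0178); yaw=.119
robot.grip(.5)
robot.goto([*p,.16],[np.pi,0,yaw]); st()
f=robot.grab_frame("wrist"); save("pics/wrist1.png",f); np.save("wrist1.npy",f,allow_pickle=True)
for q in [((.422,.186),.205),((.530,.209),.205),((.553,-.212),-.26),((.43,-.18),-.26)]:
    print(robot.inverse_kinematics([*q[0],.05],[np.pi,0,q[1]]))
E
```

```text
3.15 [0.4718 0.017  0.16  ] [ 3.141 -0.     0.117] [-1.01  0.86  0.12] [0.032 0.02  0.043] 0.501 0.0
[-0.01376327  0.48171536 -0.60478701  2.1681369   0.47016257  0.62054047
 -2.32117195]
[ 0.00662026  0.61946844 -0.61149738  1.92081316  0.50580974  0.75865415
 -2.26010964]
[ 0.59246703  0.59918688 -0.40102111  1.87584784  0.33533171  0.73284163
 -1.82858025]
[ 0.64443024  0.44896992 -0.4130152   2.16535436  0.32118624  0.58456631
 -1.8330264 ]
```

View pics/wrist1.png

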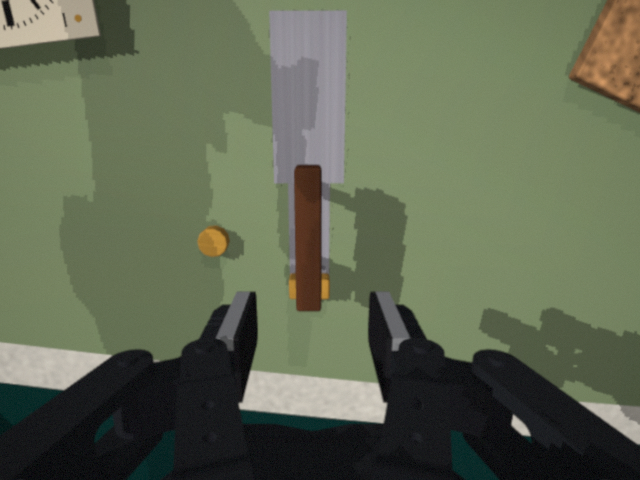

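The wrist view shows the handle upright at column 308, between the fingers (inner edges at 257 and 370), with the blade straight above it. Alignment is good and the knob at (213,241) is clear. Grasping now.

```bash
python3 - <<'E'
from h import *
p=(.4715,.0178)
print(robot.move_straight([*p,.044],vel=.1,contact_N=15)); st()
robot.grip(0,strength=100); s=st()
q=s["tcp_pos"]; np.save("grasp.npy",q)
robot.move_straight([q[0],q[1],q[2]+.05],vel=.1); s=st()
for n in("top","scene","wrist"):
    f=robot.grab_frame(n); save(f"pics/{n}2.png",f); np.save(f"{n}2.npy",f,allow_pickle=True)
a=np.hstack([cv2.resize(cv2.imread(f"pics/{n}2.png"),(400,300)) for n in("scene","wrist")]);cv2.imwrite("pics/c2.png",a)
E
```

```text
False
4.51 [0.472  0.0179 0.0445] [ 3.141e+00 -1.000e-03  1.190e-01] [-0.35 -0.83  0.56] [ 0.011  0.015 -0.018] 0.501 0.0
4.87 [0.4719 0.018  0.0444] [-3.142e+00 -1.000e-03  1.190e-01] [0.08 0.19 2.55] [ 0.076  0.062 -0.014] 0.173 97.5
5.53 [0.4714 0.0177 0.0941] [3.141e+00 1.000e-03 1.190e-01] [ 0.2   0.01 -2.61] [0.018 0.064 0.088] 0.17 97.5
```

View pics/c2.png

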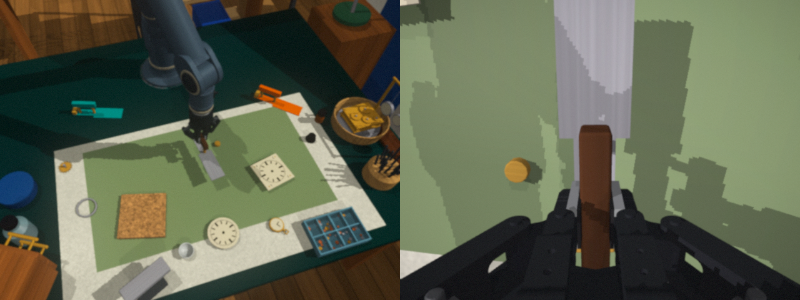

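The lifter is held: the wrist half shows the handle between the pads and the blade shoulder at (558,137) and (632,137) in the composite. I cast those shoulders onto the plate's plane to get the lifter's pose in the hand, then move to the approach pose.

```bash
python3 - <<'E'
from h import *
f=np.load("wrist2.npy",allow_pickle=True).item()
pts=ray(f,[[253,219],[371,219],[249,20],[373,20]],.0525)[:,:2]
s=robot.sense(); y=s["tcp_rot"][2]; R=np.array([[np.cos(y),-np.sin(y)],[np.sin(y),np.cos(y)]])
print(((pts-s["tcp_pos"][:2])@R*1000).round(1), robot.grab_frame("wrist")["range_z"][60,250:370:40])
th=np.deg2rad(11.7); d=np.array([np.cos(th),np.sin(th)]); D=np.array([.6233,.2279])
a=D-.225*d
robot.goto([*a,.0944],[np.pi,0,th])
z=np.load("grasp.npy")[2]
robot.move_straight([*a,z+.006],vel=.08); st()
for n in("top","scene","wrist"):
    f=robot.grab_frame(n); save(f"pics/{n}3.png",f); np.save(f"{n}3.npy",f,allow_pickle=True)
a=np.hstack([cv2.imread("pics/top3.png")[120:300,150:350],cv2.imread("pics/scene3.png")[180:360,270:490]])
a=np.vstack([cv2.resize(a,(800,343)),cv2.resize(cv2.imread("pics/wrist3.png")[:240],(640,240))[:, :].copy() if 0 else cv2.copyMakeBorder(cv2.imread("pics/wrist3.png")[:250],0,0,0,160,cv2.BORDER_CONSTANT)])
cv2.imwrite("pics/c3.png",a)
E
```

```text
[[ 29.8  25.5]
 [ 29.8 -26. ]
 [108.8  24.1]
 [108.8 -23.8]] [0.15883657 0.15979603 0.16024475]
7.17 [0.4031 0.1824 0.0504] [-3.141 -0.     0.204] [ 0.21  0.13 -2.52] [ 0.047 -0.014  0.037] 0.166 97.5
```

View pics/c3.png

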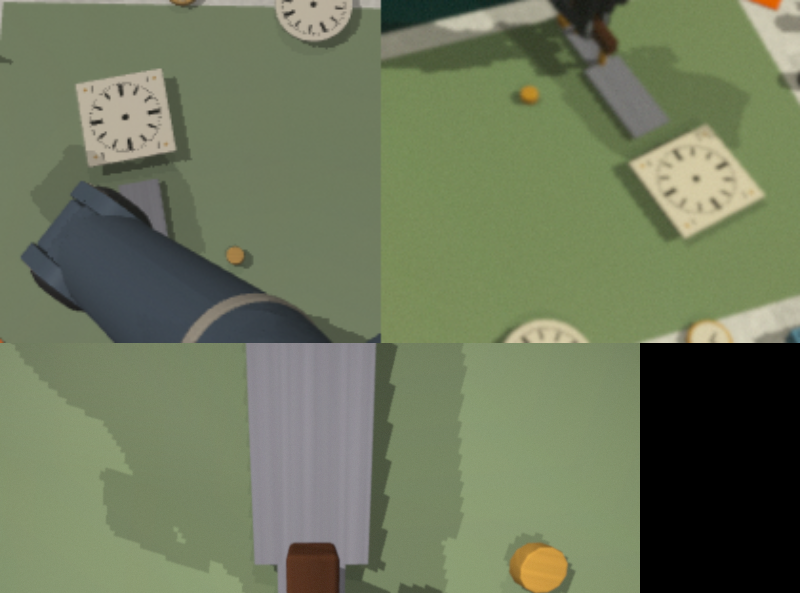

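The blade is in front of the dial. In the composite, the scene part shows the blade tip corners at (634,137) and (668,118), and the dial corners at (630,162), (708,127), (765,193) and (685,238). I check the lateral offset by ray casting.

```bash
python3 - <<'E'
from h import *
f=np.load("scene3.npy",allow_pickle=True).item()
tip=ray(f,[[402.8,251.9],[420.7,241.9]],.0085)[:,:2]
dl=ray(f,[[400.7,265],[441.7,246.7],[471.6,281.3],[429.6,304.9]],.0165)[:,:2]
th=np.deg2rad(11.7); R=np.array([[np.cos(th),-np.sin(th)],[np.sin(th),np.cos(th)]])
o=robot.sense()["tcp_pos"][:2]
print(((tip-o)@R*1000).round(1)); print(((dl-o)@R*1000).round(1), ((dl.mean(0)-o)@R*1000).round(1), dl.mean(0))
E
```

```text
[[140.  -25.6]
 [137.1  25.2]]
[[169.9 -52.3]
 [174.1  54.9]
 [277.   58.5]
 [280.1 -53.3]] [225.3   2. ] [0.62357897 0.23006984]
```

Lateral offset is within 2 mm, against about 15 mm of clearance. Slide in and lift.

```bash
python3 - <<'E'
from h import *
th=np.deg2rad(11.7); d=np.array([np.cos(th),np.sin(th)]); D=np.array([.6233,.229])
z=np.load("grasp.npy")[2]
a=D-.096*d
print(robot.move_straight([*a,z+.006],vel=.06,contact_N=3)); st()
robot.move_straight([*a,z+.018],vel=.02); st()
robot.move_straight([*a,z+.06],vel=.05); st()
for n in("top","scene","wrist"):
    f=robot.grab_frame(n); save(f"pics/{n}4.png",f); np.save(f"{n}4.npy",f,allow_pickle=True)
a=cv2.imread("pics/scene4.png")[150:350,270:520]
a=np.vstack([cv2.resize(a,(640,350),interpolation=cv2.INTER_CUBIC),cv2.imread("pics/wrist4.png")[:250]])
cv2.imwrite("pics/c4.png",a)
E
```

```text
False
9.62 [0.5291 0.2094 0.0504] [3.141 0.    0.204] [ 0.58 -0.05 -1.97] [-0.014 -0.008  0.001] 0.17 97.5
10.37 [0.5292 0.2094 0.0624] [3.141 0.    0.204] [-0.29 -0.06 -1.94] [ 0.018  0.12  -0.004] 0.166 97.5
11.36 [0.5291 0.2093 0.1041] [3.141e+00 1.000e-03 2.040e-01] [ 0.59 -0.4  -3.68] [-0.016  0.121 -0.01 ] 0.171 97.5
```

View pics/c4.png

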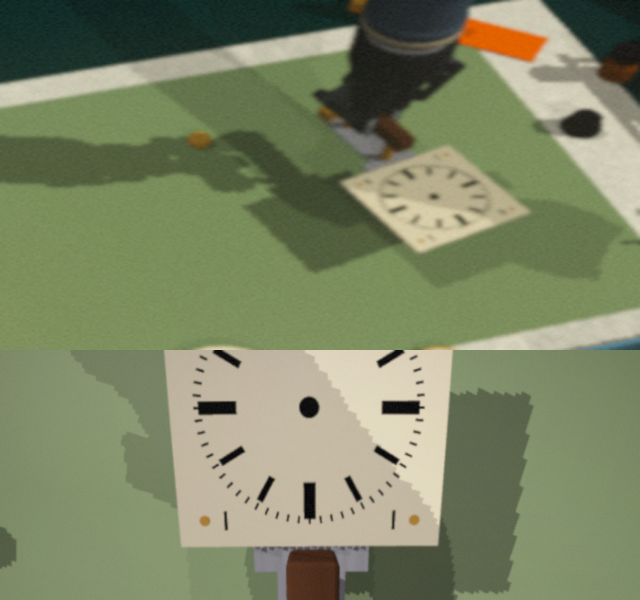

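The dial rides on the blade, clear of the bench. In the wrist view its centre is at (309,57) and its near edge at row 197. Next, its tilt and offset in the hand.

```bash
python3 - <<'E'
from h import *
f=np.load("wrist4.npy",allow_pickle=True).item(); r=f["range_z"]
v,u=np.mgrid[5:190:5,190:430:6]; u=u.ravel();v=v.ravel(); zz=r[v,u]; k=zz>0
n=cv2.undistortPoints(np.c_[u,v][k].astype(float).reshape(-1,1,2),K(f),np.array(f["dist_coeffs"],float)).reshape(-1,2)
P=(np.c_[n,np.ones(len(n))]*zz[k][:,None]-f["t"])@np.array(f["R"])
th=.204; R=np.array([[np.cos(th),-np.sin(th)],[np.sin(th),np.cos(th)]])
o=robot.sense()["tcp_pos"]; L=(P[:,:2]-o[:2])@R
c=np.linalg.lstsq(np.c_[L,np.ones(len(L))],P[:,2],rcond=None)[0]; print("slope",c, "z mean",P[:,2].mean())
pts=ray(f,[[309,57],[181,197],[439,196],[166,10],[451,10]],.065)[:,:2]
print(((pts-o[:2])@R*1000).round(1))
E
```

```text
slope [-0.0021451   0.01042006  0.06400583] z mean 0.06385127852531972
[[ 95.1   1. ]
 [ 40.   55.6]
 [ 40.4 -54.3]
 [112.1  55.4]
 [112.1 -53.1]]
```

The dial is level to about 0.01 rad and sits at (95, 1) mm in the tool frame. Carrying it smoothly to above the pad.

```bash
python3 - <<'E'
from h import *
z=np.load("grasp.npy")[2]; th=-.26; R=np.array([[np.cos(th),-np.sin(th)],[np.sin(th),np.cos(th)]])
a=np.array([.6447,-.2373])-R@[.095,.001]
robot.move_straight([*a,z+.06],vel=.12,attitude=[np.pi,0,th]); st()
robot.move_straight([*a,z+.032],vel=.05); s=st()
for n in("top","scene","wrist"):
    f=robot.grab_frame(n); save(f"pics/{n}5.png",f); np.save(f"{n}5.npy",f,allow_pickle=True)
a=cv2.imread("pics/scene5.png")[250:420,140:340]
a=np.vstack([cv2.resize(a,(400,340),interpolation=cv2.INTER_CUBIC),cv2.resize(cv2.imread("pics/wrist5.png")[:256],(400,160))])
a=np.hstack([a,cv2.resize(cv2.imread("pics/top5.png")[110:310,310:470],(400,500))])
cv2.imwrite("pics/c5.png",a)
E
```

```text
15.19 [ 0.5527 -0.2135  0.1045] [-3.141 -0.    -0.26 ] [-0.04  1.3  -3.52] [-0.026  0.073  0.036] 0.169 97.6
15.9 [ 0.5528 -0.2138  0.0764] [-3.141 -0.    -0.26 ] [ 0.    0.16 -3.29] [0.042 0.097 0.049] 0.17 97.6
```

View pics/c5.png

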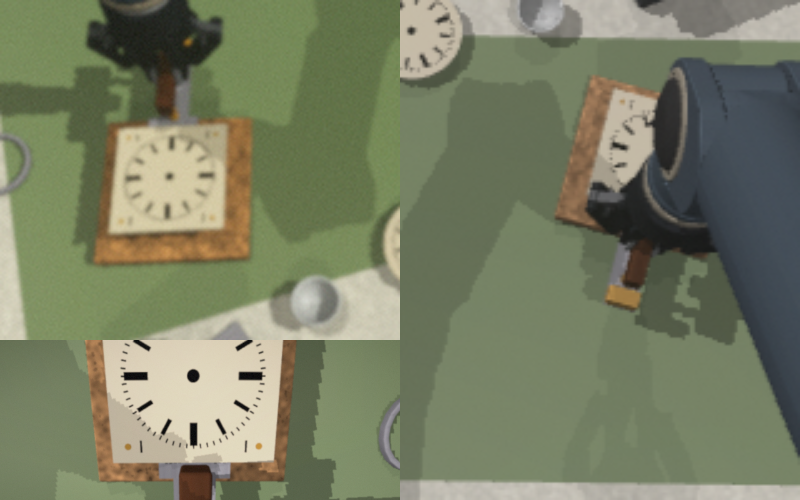

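Over the pad. In the composite the scene part shows the dial centre at (170,177) and the pad corners at about (250,262) and (95,262). The wrist part shows the dial centre at (193,376) and the pad's near corners at (98,480) and (285,480). I check the centring by rays.

```bash
python3 - <<'E'
from h import *
s=robot.sense(); o=s["tcp_pos"][:2]; th=s["tcp_rot"][2]; R=np.array([[np.cos(th),-np.sin(th)],[np.sin(th),np.cos(th)]])
for n,d,p in (("wrist",[[309,58]],[[157,224],[456,224]]),("scene",[[225,338.5]],[[187.5,381],[265,381]])):
    f=np.load(n+"5.npy",allow_pickle=True).item()
    print(n,((ray(f,d,.037)[:,:2]-o)@R*1000).round(1),((ray(f,p,.012)[:,:2]-o)@R*1000).round(1))
E
```

```text
wrist [[95.1  1.1]] [[ 22.   77.6]
 [ 22.  -72.1]]
scene [[96.5  1.2]] [[171.1 -70.3]
 [176.6  80.2]]
```

Centred within about 4 mm. A 2 mm nudge, then lower, draw out and look.

```bash
python3 - <<'E'
from h import *
z=np.load("grasp.npy")[2]; th=-.26; R=np.array([[np.cos(th),-np.sin(th)],[np.sin(th),np.cos(th)]])
a=np.array([.6447,-.2373])-R@[.093,-.001]
robot.move_straight([*a,z+.028],vel=.03); st()
robot.move_straight([*a,z+.0175],vel=.02); robot.sleep(.2); st()
b=a-R@[.125,0]
print(robot.move_straight([*b,z+.0175],vel=.06,contact_N=4)); st()
for n in("top","scene"):
    f=robot.grab_frame(n); save(f"pics/{n}6.png",f); np.save(f"{n}6.npy",f,allow_pickle=True)
a=np.hstack([cv2.resize(cv2.imread("pics/scene6.png")[220:420,130:330],(400,400)),cv2.resize(cv2.imread("pics/top6.png")[110:310,310:470],(400,500))[:400]])
cv2.imwrite("pics/c6.png",a)
E
```

```text
16.37 [ 0.5551 -0.2122  0.0722] [-3.141  0.    -0.26 ] [ 0.15  0.46 -2.86] [0.025 0.11  0.015] 0.169 97.5
17.24 [ 0.5552 -0.2124  0.0621] [-3.142 -0.    -0.26 ] [-0.2  -0.15 -1.1 ] [-0.061 -0.022  0.044] 0.167 97.6
False
19.48 [ 0.4346 -0.1803  0.0619] [-3.141 -0.    -0.26 ] [ 0.13  0.01 -2.38] [-0.001 -0.049 -0.067] 0.167 97.6
```

View pics/c6.png

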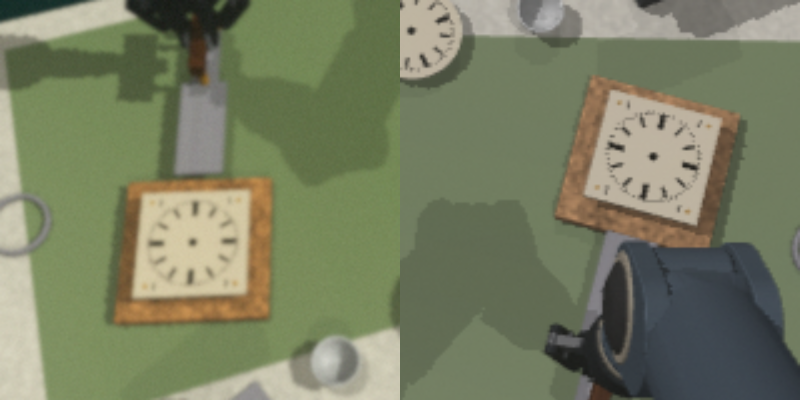

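Both views show the dial standing on the pad, centred and square (scene part (193,242), top part (653,156)), with the blade fully out. Laying the lifter back at its original spot.

```bash
python3 - <<'E'
from h import *
g=np.load("grasp.npy"); z=g[2]; p=robot.sense()["tcp_pos"]
robot.move_straight([p[0],p[1],z+.06],vel=.08)
robot.move_straight([g[0],g[1],z+.06],vel=.12,attitude=[np.pi,0,.119])
robot.move_straight([g[0],g[1],z+.008],vel=.06)
print(robot.move_straight([g[0],g[1],z-.0015],vel=.015,contact_N=4)); st()
robot.grip(.5); robot.sleep(.2); st()
robot.move_straight([g[0],g[1],.2],vel=.1)
robot.goto([.43,.12,.25],[np.pi,0,.119]); st()
f=robot.grab_frame("top"); save("pics/top7.png",f); np.save("top7.npy",f,allow_pickle=True)
f=robot.grab_frame("scene"); save("pics/scene7.png",f)
cv2.imwrite("pics/c7.png",cv2.resize(f["image"][180:400,150:420,::-1],(736,600)))
E
```

```text
True
23.65 [0.472  0.018  0.0444] [3.141 0.    0.119] [-0.49 -0.23  4.66] [-0.082  0.098  0.058] 0.165 98.6
24.23 [0.4709 0.0177 0.0437] [-3.141e+00  2.000e-03  1.190e-01] [0.41 0.94 0.31] [-0.01  -0.078  0.01 ] 0.504 0.0
26.5 [0.4297 0.1205 0.2501] [ 3.141 -0.     0.121] [-0.31  0.49  0.11] [-0.051  0.017 -0.005] 0.501 0.0
```

View pics/c7.png

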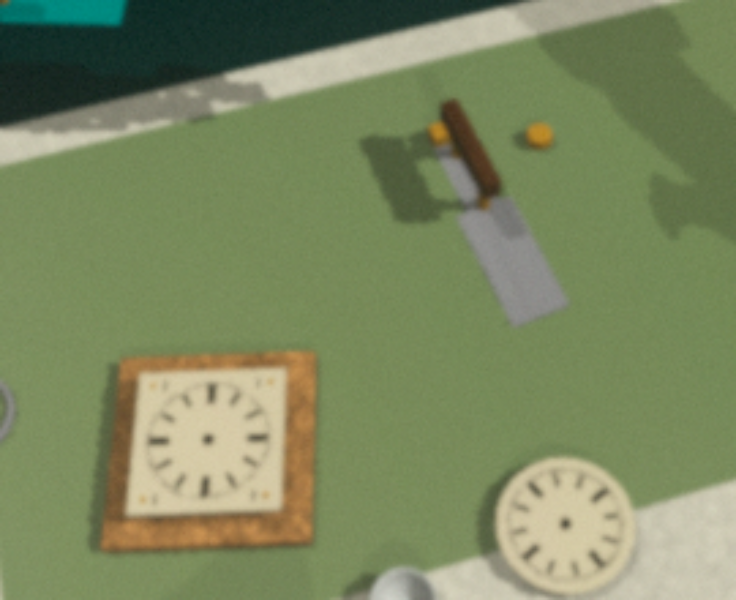

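The lifter lies flat on the bench at (500,230), clear of the pad. The dial sits centred and square on the pad at (208,440), and the round dial at (565,525) is undisturbed. Handing in.

```bash
python3 -c "
from h import *
print(robot.close_job())"
```

```text
the job is handed in; nothing more can be done
None
```

I handed the job in at about 26.5 s of the 64 s allowed: the last camera check showed the square dial centred and square on the cork pad, the lifter flat on the bench clear of the pad, and the round dial where it was; the judge's verdict was not returned.

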